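# Stroke-test a curved sensor strip

## Task

Check the curved black sensor strip on its loose fixture: with closed fingertips pointing down, stroke it lightly from the end with the steel disc to the end with the long steel bar, over all five white marks in one unbroken pass that keeps the strip slightly pressed down all the way but never down to its stop. Do not shift, grip or lift the fixture, and leave the things around it where they are. Finish with the fingertips still resting on the last mark, the one by the bar, pressing lightly: the program ends while holding that touch.

Things in the scene. Friction and masses are not known exactly. Their poses are not given: they have to be found in the camera images.
- fixture: loose aluminium base plate, 120 (its x) x 300 (its y) x 12 mm, about 0.9 kg, lying on the bench; origin: centre of its underside. It carries the curved strip, the disc and the bar; it may stand at any yaw. Only the strip is to be touched
- disc_end (a point): centre of the top of a steel disc, 36 mm diameter, lying on the plate beyond the START end of the strip; at (-20, -129, 26) mm in the plate's frame, top 26 mm above the bench
- bar_end (a point): centre of the top of a steel bar, 90 (plate's x) x 20 mm, fixed across the plate beyond the FINISH end of the strip; at (-5, 136, 26) mm in the plate's frame, top 26 mm above the bench
- arc_centre (a point): centre of the circle that the strip follows, at the height of its unpressed top, at (-130, 0, 40) mm in the plate's frame (no object there). The black rubber strip, 14 mm wide and 10 mm thick, is an arc of radius 150 mm about this point, from -44 to +44 degrees from the plate's +x; its top is flat, 40 mm above the bench at rest
- strip (a joint): how far the strip is pressed down, in m: 0 = up at rest, 0.010 = on its stop. The strip is level on top and sinks as a whole, straight down, on springs: about 1.6 N starts it, then 0.6 N per mm, about 8 N at the stop
- mark1 (a point): first white cross line on the strip's top, in the order from the disc to the bar, -40 degrees round the arc from the plate's +x (positive towards +y); middle of the line; sinks with the strip
- mark2 (a point): second white cross line on the strip's top, in the order from the disc to the bar, -20 degrees round the arc from the plate's +x (positive towards +y); middle of the line; sinks with the strip
- mark3 (a point): third (middle) white cross line on the strip's top, in the order from the disc to the bar, 0 degrees round the arc from the plate's +x (positive towards +y); middle of the line; sinks with the strip
- mark4 (a point): fourth white cross line on the strip's top, in the order from the disc to the bar, 20 degrees round the arc from the plate's +x (positive towards +y); middle of the line; sinks with the strip
- mark5 (a point): fifth (last) white cross line on the strip's top, in the order from the disc to the bar, 40 degrees round the arc from the plate's +x (positive towards +y); middle of the line; sinks with the strip
- jar: small closed glass jar, 36 mm diameter, 50 mm high; origin: centre of its underside; a bystander, to be left alone
- junction_box: grey junction box, 80 x 80 x 45 mm; origin: centre of its underside; a bystander, to be left alone
- spool: grey flanged plastic spool standing on end, 50 mm diameter, 40 mm high; origin: centre of its underside; a bystander, to be left alone
- dish: flat round clear dish, 90 mm diameter, 14 mm high; origin: centre of its underside; a bystander, to be left alone
- screwdriver: screwdriver lying on the bench, about 150 mm long, along its own x; a bystander, to be left alone
- wrench: small wrench lying flat on the bench, about 130 mm long, along its own x; a bystander, to be left alone
- weight: brass balance weight with a knob, 32 mm diameter, 42 mm high; origin: centre of its underside; a bystander, to be left alone

How it is judged (in metres and radians):
On the way, in this order (a step that is already met when the one before it is completed fails the run):
1. the fingertips press lightly on the first mark (horizontal distance between the grasp point and mark1 below 0.012 m and value of joint strip above 0.0008 m and contact force between the fingers and fixture above 0.3 N).
2. the fingertips press lightly on the second mark (horizontal distance between the grasp point and mark2 below 0.012 m and value of joint strip above 0.0008 m and contact force between the fingers and fixture above 0.3 N).
3. the fingertips press lightly on the third (middle) mark (horizontal distance between the grasp point and mark3 below 0.012 m and value of joint strip above 0.0008 m and contact force between the fingers and fixture above 0.3 N).
4. the fingertips press lightly on the fourth mark (horizontal distance between the grasp point and mark4 below 0.012 m and value of joint strip above 0.0008 m and contact force between the fingers and fixture above 0.3 N).
5. the fingertips press lightly on the fifth (last) mark (horizontal distance between the grasp point and mark5 below 0.012 m and value of joint strip above 0.0008 m and contact force between the fingers and fixture above 0.3 N), for 0.3 s.
At the end, for the whole second after the job is handed in: the fingertips rest on the mark by the bar (TCP within 12 mm of it, seen from above), the strip pressed down by 0.8 to 9 mm with less than 10 N, the fixture's ends within 12 mm and the bystanders within 15 mm of where they began (all of step 5 and value of joint strip below 0.009 m and contact force between the fingers and fixture below 10 N and distance of each of disc_end, bar_end from where it was at the start of the episode below 0.012 m and distance of each of jar, junction_box, spool, dish, screwdriver, wrench, weight from where it was at the start of the episode below 0.015 m); the arm keeps its last pose, push and grip.
It fails at once if the strip is pressed down on its stop (more than 9 mm) (value of joint strip above 0.009 m).
It fails at once if the touch is broken part-way: the fingertips are low over the middle of the strip (within about 9 mm of its top, between the first and last marks) while it is not pressed (value of joint strip below 0.0004 m and height (world z) of the grasp point below 0.068 m and y of the grasp point in the frame of fixture between -0.075 and 0.075 m and horizontal distance between the grasp point and arc_centre between 0.13 and 0.17 m).
It fails at once if the fixture is shifted, turned or lifted (an end more than 12 mm) (distance of any of disc_end, bar_end from where it was at the start of the episode above 0.012 m).
It fails at once if the fixture or strip is pushed with more than 20 N, or the fingers reach down beside the strip, as to grip it or the plate (contact force between the fingers and fixture above 20 N or (height (world z) of the grasp point below 0.036 m and horizontal distance between the grasp point and fixture below 0.15 m and contact force between the fingers and fixture above 0.5 N)).
It fails at once if a bystander is moved more than 15 mm (distance of any of jar, junction_box, spool, dish, screwdriver, wrench, weight from where it was at the start of the episode above 0.015 m).
It also fails if it takes over 51 s, if anything falls off the work surface, if the arm or the gripper's body presses on something with over 40 N, if the wrist force passes 120 N, or if a joint passes its speed limit or range.

## Robot

A 6-joint arm with a two-finger parallel gripper is mounted at the origin on the work surface. World frame = base frame: x ahead of the robot, y to its left, z up, the work surface at z = 0. Lengths are in mm, angles in rad, forces in N, time in s.
With the tool pointing down it reaches from about 275 to 1000 mm from the base axis. Payload 8.4 kg.
Tool frame: the origin (TCP) lies between the finger pads, 19 mm behind the fingertips; this is the grasp point; z points along the fingers, y is the line along which they close (so a half turn about z gives the same grasp; the last joint's range is limited). The gripper opens to 85 mm and grips with 20 to 120 N. Pads are 22 mm wide; open, the fingers measure 114 mm over their backs; the gripper's body (76 mm by 85 mm) begins 54 mm behind the grasp point. The pads swing forward as they close: fully open they stand 13 mm farther back than shut.
Start: joints at [-1.112, 0.353, 1.633, -0, 1.155, -0.002], TCP at [277.915, -559.814, 249.981] pointing down, gripper open.
Joint ranges: [-2.63, 2.63], [-0.92, 2.1], [0.06, 2.66], [-1.3, 4.44], [0, 2.69], [-3.02, 3.02]. Speed limits (rad/s): [2.22, 2.22, 2.79, 3.14, 3.14, 3.14].

## Interface

Orientations are given as [roll, pitch, yaw] about the fixed x, y, z axes, in that order (R = Rz(yaw) Ry(pitch) Rx(roll)).
In Python, from rig import sense, grab_frame, sign_off gives the robot as it stands. The module is installed in compiled form; this text tells all that it offers.
- The arm moves only by the tool send_rows, never from a script. Its argument "moves" is a list that holds one entry, the list of rows, each a list of 7 numbers: the shift along the world's x, y, z in m, then the turn, a rotation vector about the world's x, y, z in rad, then the opening, from -1 (shut) to 1 (fully open). In form: [[[dx, dy, dz, rx, ry, rz, jaw], ...]]. A call has 1 to 10 rows; each row shifts and turns the commanded pose from where the row before left it; what a row does not reach is not made up. A row lasts 1/10 s, in which the tool goes at most 50 mm and 8.59 degrees, less where a joint would pass 70% of its speed; a pose out of reach is approached as far as the arm can. A call with a gripper value outside its range is refused whole. The fingers move at their own pace and stop on an object; "grip_force" is the grip in N (left out, the last holds). Time passes only in rows, so rows that do not move let the fingers close. It gives the time, the measured TCP pose, the force, the opening and the grip force at its end, in the units of the state.
- sense(): the state, without advancing time (a new reading comes with each control period).
- grab_frame(name): name is "scene" or "top"; returns a dict with "img" (384x512x3 uint8, red, green, blue), "mtx" (3x3 intrinsics, pixels), "dist" ([k1, k2, p1, p2, k3] as OpenCV has them; the pictures are not rectified), "rvec" (rotation vector, rad) and "tvec" (3), from world to camera coordinates, as OpenCV has them. Camera axes: x right, y down, z forward; pixel columns grow to the right and rows downward; lengths in mm; the calibration is good to about 2 mm. A picture is of the moment at which its call begins. There is no depth.
- sign_off(): hands the job in; it is judged then, once.
The state is a dict: "clock": time; "qpos": joint angles; "qvel": joint speeds; "joint_efforts": joint torques, N m; "eef_pos": TCP position; "tcp_rot": TCP orientation; "contact_force": force on the tool from outside, world axes, zero at the start; "wrist_torque": the same for the moment, N m; "opening": opening from 0.0 (shut) to 1.0 (fully open); "grasp_force": force on a finger pad.
Only numpy, scipy, OpenCV 4.12 (cv2) and the standard library are available. Lean on these libraries where they do the work, as an engineer would, in place of code of your own. Each camera call takes 0.05 s, during which the arm holds its last target. There are 200 camera calls.

## Working session

There is one attempt and no reset: what is moved stays moved. The work goes in short steps, Python scripts to look and compute and a tool call to move; the robot and the scene stay as the last step left them, time stands still between calls to the robot, and variables do not carry over. Pictures are saved under pics/ and viewed, at most 10 in all, crops included, and the job is handed in when it is done.

Besides the shell and the picture viewer there is one more tool, called after "Emit:" as a command line: name --argument value ..., lists and objects as JSON in quotes. send_rows: Moves the arm, as the interface text tells. Its arguments: {"type":"object","properties":{"moves":{"type":"array"},"grip_force":{"type":"number"}},"required":["moves"]}

```bash
mkdir -p pics; python3 - <<'E'
from rig import *
import cv2,pickle
for n in("scene","top"):
    f=grab_frame(n); pickle.dump(f,open(n+".pkl","wb"))
    cv2.imwrite(f"pics/{n}.png",cv2.resize(f["img"][:,:,::-1],(800,600),interpolation=cv2.INTER_CUBIC))
    print(n,f["mtx"],f["dist"],f["rvec"],f["tvec"])
print(sense())
E
```

```text
scene [[429.24609567   0.         252.5515994 ]
 [  0.         429.24609567 184.63396601]
 [  0.           0.           1.        ]] [-0.00289468  0.          0.          0.          0.        ] [ 0.87864868  2.32768059 -1.2480267 ] [ 369.55036814 -144.87787484 1225.62127397]
top [[413.55235947   0.         250.26020368]
 [  0.         413.55235947 191.50497578]
 [  0.           0.           1.        ]] [0.04334494 0.         0.         0.         0.        ] [ 2.15281771 -2.20462169  0.0532181 ] [ 52.40363264 560.37833951 764.67171102]
{'clock': 0.1, 'qpos': array([-1.11244291e+00,  3.53585683e-01,  1.63407987e+00, -2.08213253e-05,
        1.15519347e+00, -2.41435964e-03]), 'qvel': array([ 0.0006818 , -0.0025373 , -0.00109496,  0.0010204 ,  0.00105691,
        0.00120943]), 'joint_efforts': array([ 1.04350569e-03, -6.06361198e+01, -3.42818391e+01,  1.29695870e-06,
        3.90976100e-03, -2.30132798e-05]), 'eef_pos': array([ 277.70073392, -559.45511167,  249.32389174]), 'tcp_rot': array([-3.14032625e+00,  1.59806957e-05,  4.60776208e-01]), 'contact_force': array([ 0.53038554, -0.03794204, -0.22490713]), 'wrist_torque': array([-0.01054776,  0.01764232,  0.02349899]), 'grasp_force': 0.0, 'opening': 0.9991377935779995}
```

View pics/scene.png

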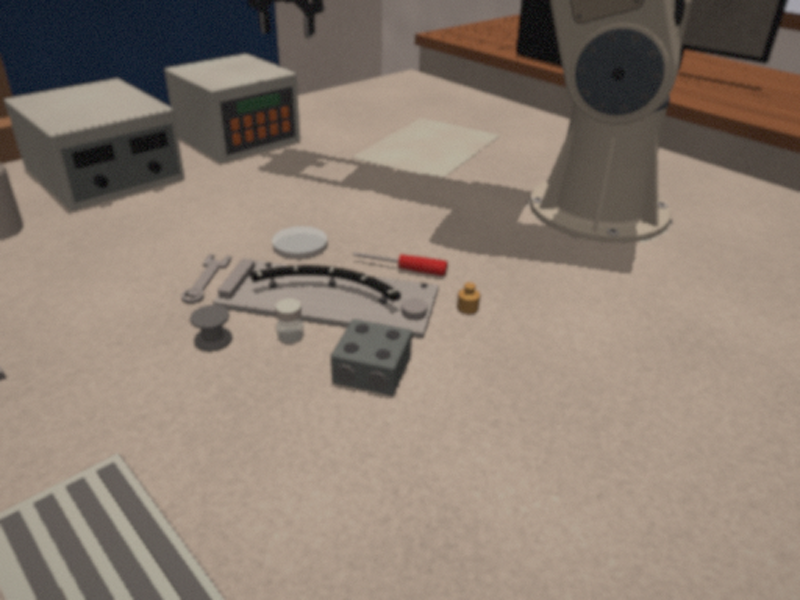

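View pics/top.png

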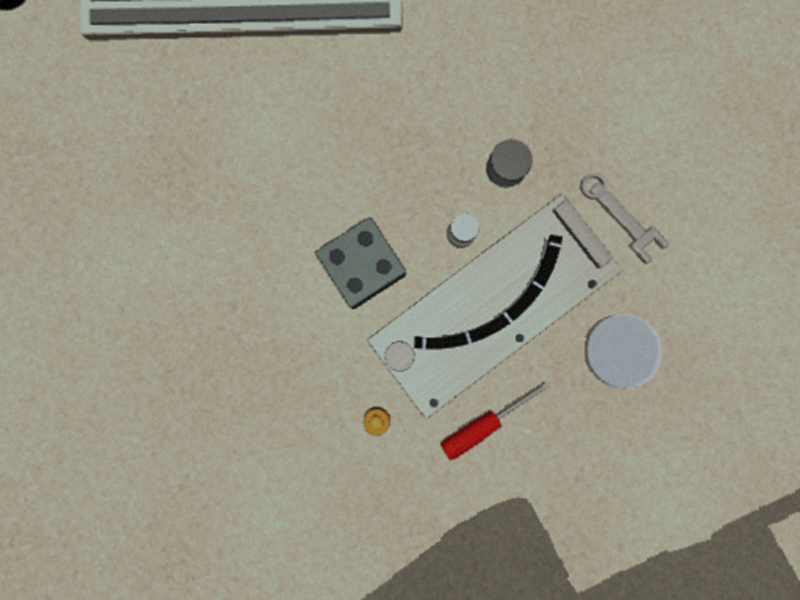

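The scene view shows the plate around (330,290), with the disc at (414,307) and the bar at (238,278). The top view shows the disc at (399,356), the bar at (582,234), and marks at about (424,342), (468,337), (508,317), (538,285) and (555,244). I'll enlarge both for exact readings.

```bash
python3 - <<'E'
import cv2,pickle
for n,(x,y,w,h) in dict(top=(230,118,172,150),scene=(130,155,160,65)).items():
    im=pickle.load(open(n+".pkl","rb"))["img"][y:y+h,x:x+w,::-1]
    s=4 if n=="top" else 5
    cv2.imwrite(f"pics/{n}_c.png",cv2.resize(im,None,fx=s,fy=s,interpolation=cv2.INTER_CUBIC))
E
```

```text
(no output)
```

View pics/top_c.png

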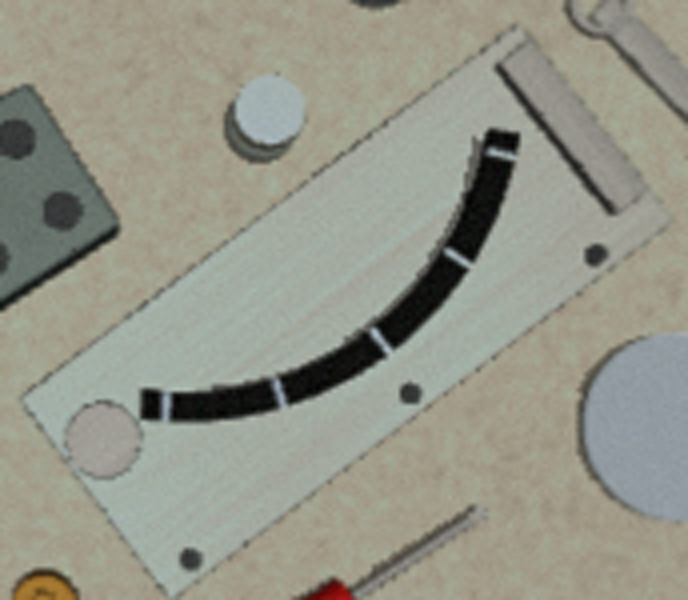

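View pics/scene_c.png

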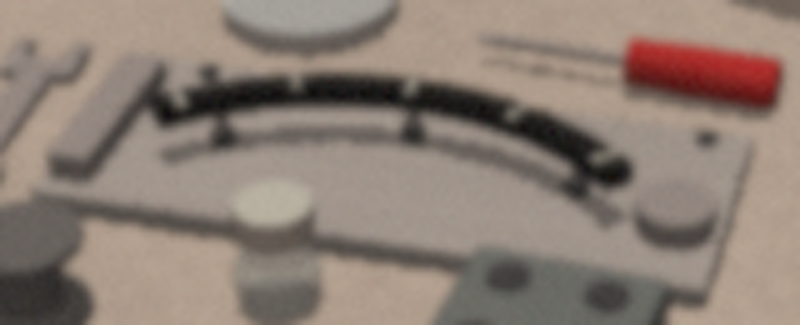

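Top crop: marks 1 to 5 are at (166,406), (281,391), (381,341), (457,259) and (502,154), with the disc at (103,440). Scene crop: marks 1 to 5 are at (603,159), (514,113), (412,90), (297,83) and (179,100).

```bash
python3 - <<'E'
import cv2,pickle,numpy as np
from scipy.optimize import least_squares
T=np.array([(166,406),(281,391),(381,341),(457,259),(502,154),(103,440)],float);T=(T+.5)/4-.5+[230,118]
S=np.array([(603,159),(514,113),(412,90),(297,83),(179,100),(677,196)],float);S=(S+.5)/5-.5+[130,155]
t,s=[pickle.load(open(n+".pkl","rb")) for n in("top","scene")]
def P(c): return np.c_[cv2.Rodrigues(c["rvec"])[0],np.ravel(c["tvec"])]
u=lambda c,p:cv2.undistortPoints(p.reshape(-1,1,2),c["mtx"],c["dist"]).reshape(-1,2)
X=cv2.triangulatePoints(P(t),P(s),u(t,T).T,u(s,S).T);X=(X[:3]/X[3]).T
print(X.round(1))
a=np.radians([-40,-20,0,20,40])
M=np.c_[-130+150*np.cos(a),150*np.sin(a),np.full(5,40)];M=np.r_[M,[[-20,-129,26]]]
def W(p,M):
    c,q=np.cos(p[2]),np.sin(p[2]);return np.c_[p[0]+c*M[:,0]-q*M[:,1],p[1]+q*M[:,0]+c*M[:,1],M[:,2]]
pr=lambda c,Y:cv2.projectPoints(Y,c["rvec"],c["tvec"],c["mtx"],c["dist"])[0].reshape(-1,2)
for name,L in (("both",((t,T),(s,S))),("top",((t,T),)),("scene",((s,S),))):
    f=lambda p:np.concatenate([(pr(c,W(p,M))-q).ravel() for c,q in L])
    best=min((least_squares(f,[500,-100,y]) for y in np.arange(-3,3.2,1)),key=lambda r:r.cost)
    print(name,best.x.round(4),np.abs(best.fun).max().round(2));print(W(best.x,M).round(1).tolist())
    print(best.fun.reshape(-1,2).round(1).tolist())
    if name=="both":
        p=best.x
        A=np.radians([-44,-40,-36,-32,-28,-24,-20,-16,-12,-8,-4,0,4,8,12,16,20,24,28,32,36,40]);
        Q=W(p,np.c_[-130+150*np.cos(A),150*np.sin(A),0*A+40]);print(Q[:,:2].round(1).tolist());print(np.diff(Q[:,:2],axis=0).round(1).tolist())
E
```

```text
[[ 507.8    2.1   38.3]
 [ 513.3  -50.7   38.4]
 [ 534.9  -97.    37.2]
 [ 571.8 -132.9   38.6]
 [ 619.6 -155.2   38.4]
 [ 492.4   31.8   27.8]]
both [551.6358 -85.0085  -2.5203] 1.02
[[507.8, 2.2, 40.0], [512.9, -49.7, 40.0], [535.4, -96.7, 40.0], [572.6, -133.1, 40.0], [620.0, -154.6, 40.0], [492.8, 31.5, 26.0]]
[[-0.3, 0.3], [-0.8, 0.7], [-0.5, 0.3], [-0.2, 0.0], [-0.6, 0.3], [-0.3, 0.2], [-0.4, -0.7], [0.0, -0.5], [-0.8, -1.0], [-1.0, -0.5], [-0.8, -0.6], [-0.8, 0.7]]
[[509.0, 12.6], [507.8, 2.2], [507.3, -8.3], [507.6, -18.7], [508.7, -29.2], [510.4, -39.5], [512.9, -49.7], [516.0, -59.6], [519.9, -69.4], [524.4, -78.8], [529.6, -87.9], [535.4, -96.7], [541.8, -104.9], [548.7, -112.8], [556.2, -120.1], [564.2, -126.9], [572.6, -133.1], [581.4, -138.7], [590.6, -143.7], [600.2, -148.0], [610.0, -151.7], [620.0, -154.6]]
[[-1.2, -10.4], [-0.4, -10.5], [0.3, -10.5], [1.0, -10.4], [1.7, -10.3], [2.5, -10.2], [3.2, -10.0], [3.9, -9.7], [4.5, -9.4], [5.2, -9.1], [5.8, -8.7], [6.4, -8.3], [7.0, -7.8], [7.5, -7.3], [8.0, -6.8], [8.4, -6.2], [8.8, -5.6], [9.2, -5.0], [9.5, -4.3], [9.8, -3.6], [10.0, -3.0]]
top [552.1644 -85.8641   3.7617] 0.36
[[508.4, 1.4, 40.0], [513.4, -50.5, 40.0], [535.9, -97.5, 40.0], [573.1, -134.0, 40.0], [620.5, -155.6, 40.0], [493.5, 30.7, 26.0]]
[[0.1, -0.0], [-0.4, 0.3], [-0.0, -0.0], [0.3, -0.2], [-0.1, 0.1], [0.1, -0.1]]
scene [551.6867 -82.7985   3.7698] 0.95
[[507.2, 4.1, 40.0], [512.7, -47.7, 40.0], [535.5, -94.6, 40.0], [573.0, -130.7, 40.0], [620.6, -151.9, 40.0], [492.1, 33.3, 26.0]]
[[0.4, -0.4], [0.7, -0.2], [-0.2, -0.6], [-0.5, -0.0], [-0.3, -0.0], [-0.0, 1.0]]
```

The triangulated mark heights (37–39 mm against 40), the disc (28 against 26) and the reach all agree with the text. The pose fit is consistent to about 2 mm. I'll close the fingers and travel high to just before mark 1, at about −42°.

Emit:
send_rows --moves '[[[0.0144,0.0354,0,0,0,0,-1],[0.0144,0.0354,0,0,0,0,-1],[0.0144,0.0354,0,0,0,0,-1],[0.0144,0.0354,0,0,0,0,-1],[0.0144,0.0354,0,0,0,0,-1],[0.0144,0.0354,0,0,0,0,-1],[0.0144,0.0354,0,0,0,0,-1],[0.0144,0.0354,0,0,0,0,-1]]]' --grip_force 20

```text
clock: 0.9
eef_pos: [393.3, -275.1, 249.8]
tcp_rot: [-3.141, 0.0, 0.461]
contact_force: [0.4, -0.8, 0.0]
opening: 0.005
grasp_force: 0.0
```

Emit:
send_rows --moves '[[[0.0144,0.0354,0,0,0,0,-1],[0.0144,0.0354,0,0,0,0,-1],[0.0144,0.0354,0,0,0,0,-1],[0.0144,0.0354,0,0,0,0,-1],[0.0144,0.0354,0,0,0,0,-1],[0.0144,0.0354,0,0,0,0,-1],[0.0144,0.0354,0,0,0,0,-1],[0.0144,0.0354,0,0,0,0,-1],[0,0,0,0,0,0,-1],[0,0,0,0,0,0,-1]]]'

```text
clock: 1.9
eef_pos: [508.1, 7.2, 249.6]
tcp_rot: [-3.141, 0.001, 0.463]
contact_force: [-0.8, -0.9, -0.3]
opening: -0.001
grasp_force: 0.0
```

Emit:
send_rows --moves '[[[0,0,-0.03,0,0,0,-1],[0,0,-0.03,0,0,0,-1],[0,0,-0.03,0,0,0,-1],[0,0,-0.03,0,0,0,-1],[0,0,-0.03,0,0,0,-1],[0,0,-0.02,0,0,0,-1],[0,0,0,0,0,0,-1],[0,0,0,0,0,0,-1],[0,0,0,0,0,0,-1]]]'

```text
clock: 2.8
eef_pos: [509.0, 6.1, 81.2]
tcp_rot: [3.141, -0.002, 0.46]
contact_force: [0.1, -1.0, -0.1]
opening: -0.001
grasp_force: 0.0
```

```bash
python3 - <<'E'
from rig import *
import cv2,numpy as np
a=cv2.resize(grab_frame("top")["img"][118:268,230:402,::-1],(516,450),interpolation=cv2.INTER_CUBIC)
b=cv2.resize(grab_frame("scene")["img"][135:225,130:302,::-1],(516,270),interpolation=cv2.INTER_CUBIC)
cv2.imwrite("pics/c.png",np.vstack([a[150:],b]));print(sense()["eef_pos"])
E
```

```text
[509.16046477   6.36391894  81.27135774]
```

View pics/c.png

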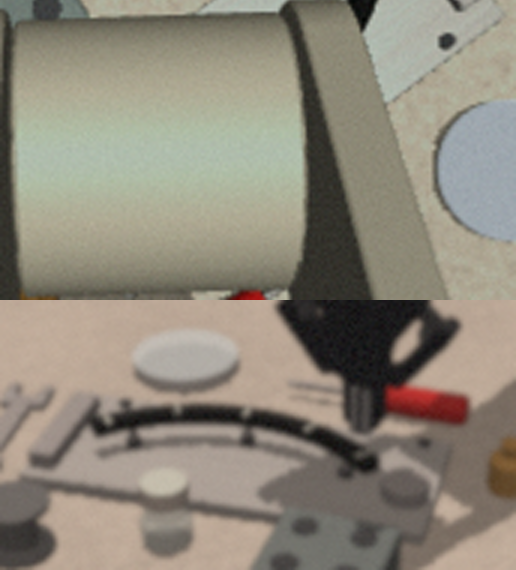

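The top view is blocked by the arm. In the scene view the closed tips (362,425) hang above the disc end of the strip at (365,455), as intended. Next is a slow descent onto the strip.

Emit:
send_rows --moves '[[[0,0,-0.006,0,0,0,-1],[0,0,-0.006,0,0,0,-1],[0,0,-0.004,0,0,0,-1],[0,0,-0.002,0,0,0,-1],[0,0,0,0,0,0,-1],[0,0,0,0,0,0,-1],[0,0,0,0,0,0,-1]]]'

```text
clock: 3.6
eef_pos: [508.4, 6.6, 62.1]
tcp_rot: [3.142, -0.0, 0.461]
contact_force: [0.6, 1.4, -0.2]
opening: 0.002
grasp_force: 0.0
```

Emit:
send_rows --moves '[[[0,0,-0.001,0,0,0,-1],[0,0,-0.001,0,0,0,-1],[0,0,-0.001,0,0,0,-1],[0,0,-0.001,0,0,0,-1],[0,0,0,0,0,0,-1],[0,0,0,0,0,0,-1],[0,0,0,0,0,0,-1]]]'

```text
clock: 4.3
eef_pos: [508.4, 6.6, 58.1]
tcp_rot: [3.142, -0.0, 0.461]
contact_force: [-0.6, -0.1, 2.6]
opening: 0.002
grasp_force: 0.9
```

Contact at z ≈ 59, as expected. I'll press about 2.5 mm deeper, then move to mark 1.

Emit:
send_rows --moves '[[[0,0,-0.001,0,0,0,-1],[0,0,-0.001,0,0,0,-1],[0,0,-0.0005,0,0,0,-1],[0,0,0,0,0,0,-1],[0,0,0,0,0,0,-1]]]'

```text
clock: 4.8
eef_pos: [508.4, 6.6, 55.5]
tcp_rot: [3.142, -0.0, 0.461]
contact_force: [-1.0, 0.1, 3.3]
opening: -0.0
grasp_force: 1.7
```

Emit:
send_rows --moves '[[[-0.0002,-0.0026,0,0,0,0,-1],[-0.0002,-0.0026,0,0,0,0,-1],[-0.0001,-0.0026,0,0,0,0,-1],[-0.0001,-0.0026,0,0,0,0,-1],[0,0,0,0,0,0,-1],[0,0,0,0,0,0,-1]]]'

```text
clock: 5.4
eef_pos: [507.8, -4.2, 55.5]
tcp_rot: [3.141, -0.0, 0.461]
contact_force: [0.5, -1.6, 3.7]
opening: -0.003
grasp_force: 1.9
```

Emit:
send_rows --moves '[[[0,-0.0026,0,0,0,0,-1],[0,-0.0026,0,0,0,0,-1],[0.0001,-0.0035,0,0,0,0,-1],[0.0001,-0.0035,0,0,0,0,-1],[0.0001,-0.0035,0,0,0,0,-1],[0.0003,-0.0035,0,0,0,0,-1],[0.0003,-0.0035,0,0,0,0,-1],[0.0003,-0.0035,0,0,0,0,-1]]]'

```text
clock: 6.2
eef_pos: [508.9, -30.3, 55.5]
tcp_rot: [-3.142, 0.0, 0.461]
contact_force: [-0.2, 2.8, 3.9]
opening: -0.001
grasp_force: 1.8
```

Emit:
send_rows --moves '[[[0.0006,-0.0034,0,0,0,0,-1],[0.0006,-0.0034,0,0,0,0,-1],[0.0006,-0.0034,0,0,0,0,-1],[0.0008,-0.0034,0,0,0,0,-1],[0.0008,-0.0034,0,0,0,0,-1],[0.0008,-0.0034,0,0,0,0,-1]]]'

```text
clock: 6.8
eef_pos: [513.1, -50.7, 55.5]
tcp_rot: [-3.142, 0.0, 0.461]
contact_force: [-0.5, 1.5, 3.6]
opening: -0.003
grasp_force: 1.8
```

Mark 2 passed with a steady 3.6 N. Continuing to mark 3.

Emit:
send_rows --moves '[[[0.001,-0.0033,0,0,0,0,-1],[0.001,-0.0033,0,0,0,0,-1],[0.0011,-0.0033,0,0,0,0,-1],[0.0013,-0.0032,0,0,0,0,-1],[0.0013,-0.0032,0,0,0,0,-1],[0.0013,-0.0032,0,0,0,0,-1],[0.0015,-0.0031,0,0,0,0,-1],[0.0015,-0.0031,0,0,0,0,-1],[0.0015,-0.0031,0,0,0,0,-1]]]'

```text
clock: 7.7
eef_pos: [524.7, -79.5, 55.5]
tcp_rot: [-3.142, 0.0, 0.461]
contact_force: [-1.5, 2.4, 4.1]
opening: -0.001
grasp_force: 1.8
```

Emit:
send_rows --moves '[[[0.0017,-0.003,0,0,0,0,-1],[0.0017,-0.003,0,0,0,0,-1],[0.0018,-0.003,0,0,0,0,-1],[0.0019,-0.0029,0,0,0,0,-1],[0.0019,-0.0029,0,0,0,0,-1],[0.002,-0.0029,0,0,0,0,-1]]]'

```text
clock: 8.3
eef_pos: [535.7, -97.1, 55.4]
tcp_rot: [-3.142, 0.0, 0.461]
contact_force: [-1.7, 2.6, 3.6]
opening: -0.0
grasp_force: 1.7
```

Emit:
send_rows --moves '[[[0.0021,-0.0028,0,0,0,0,-1],[0.0021,-0.0028,0,0,0,0,-1],[0.0022,-0.0027,0,0,0,0,-1],[0.0023,-0.0026,0,0,0,0,-1],[0.0023,-0.0026,0,0,0,0,-1],[0.0024,-0.0026,0,0,0,0,-1],[0.0025,-0.0025,0,0,0,0,-1],[0.0025,-0.0024,0,0,0,0,-1],[0.0025,-0.0024,0,0,0,0,-1]]]'

```text
clock: 9.2
eef_pos: [556.7, -120.5, 55.5]
tcp_rot: [-3.142, 0.0, 0.461]
contact_force: [-1.8, 2.3, 3.7]
opening: 0.005
grasp_force: 1.7
```

Emit:
send_rows --moves '[[[0.0026,-0.0023,0,0,0,0,-1],[0.0027,-0.0023,0,0,0,0,-1],[0.0027,-0.0022,0,0,0,0,-1],[0.0028,-0.0021,0,0,0,0,-1],[0.0028,-0.0021,0,0,0,0,-1],[0.0028,-0.002,0,0,0,0,-1]]]'

```text
clock: 9.8
eef_pos: [573.1, -133.5, 55.5]
tcp_rot: [-3.142, 0.0, 0.461]
contact_force: [-1.5, 2.0, 3.8]
opening: -0.001
grasp_force: 1.7
```

Emit:
send_rows --moves '[[[0.0029,-0.0019,0,0,0,0,-1],[0.0029,-0.0019,0,0,0,0,-1],[0.003,-0.0018,0,0,0,0,-1],[0.003,-0.0017,0,0,0,0,-1],[0.0031,-0.0017,0,0,0,0,-1],[0.0031,-0.0016,0,0,0,0,-1],[0.0032,-0.0015,0,0,0,0,-1],[0.0032,-0.0014,0,0,0,0,-1],[0.0031,-0.0014,0,0,0,0,-1]]]'

```text
clock: 10.7
eef_pos: [600.7, -148.3, 55.5]
tcp_rot: [3.142, -0.0, 0.461]
contact_force: [-2.5, 1.1, 3.0]
opening: 0.001
grasp_force: 1.7
```

Emit:
send_rows --moves '[[[0.0033,-0.0012,0,0,0,0,-1],[0.0033,-0.0012,0,0,0,0,-1],[0.0032,-0.0012,0,0,0,0,-1],[0.0033,-0.001,0,0,0,0,-1],[0.0033,-0.001,0,0,0,0,-1],[0.0033,-0.001,0,0,0,0,-1],[0,0,0,0,0,0,-1],[0,0,0,0,0,0,-1],[0,0,0,0,0,0,-1],[0,0,0,0,0,0,-1]]]'

```text
clock: 11.7
eef_pos: [620.8, -155.0, 55.8]
tcp_rot: [3.14, -0.001, 0.461]
contact_force: [2.1, -1.2, 3.5]
opening: 0.002
grasp_force: 1.6
```

Emit:
send_rows --moves '[[[0,0,0,0,0,0,-1],[0,0,0,0,0,0,-1],[0,0,0,0,0,0,-1]]]'

```text
clock: 12.0
eef_pos: [620.6, -155.0, 55.7]
tcp_rot: [3.141, -0.001, 0.461]
contact_force: [2.5, -1.2, 4.2]
opening: 0.0
grasp_force: 1.8
```

```bash
python3 - <<'E'
from rig import *
import cv2,numpy as np
a=grab_frame("top")["img"][118:268,230:402,::-1]
b=grab_frame("scene")["img"][135:225,130:302,::-1]
cv2.imwrite("pics/d.png",cv2.resize(np.vstack([a[:110],b]),None,fx=3,fy=3,interpolation=cv2.INTER_CUBIC));s=sense();print(s["eef_pos"],s["contact_force"],s["clock"])
E
```

```text
[ 620.40871829 -154.89988325   55.62714734] [ 2.1537616  -1.4558522   3.97017731] 12.1
```

View pics/d.png

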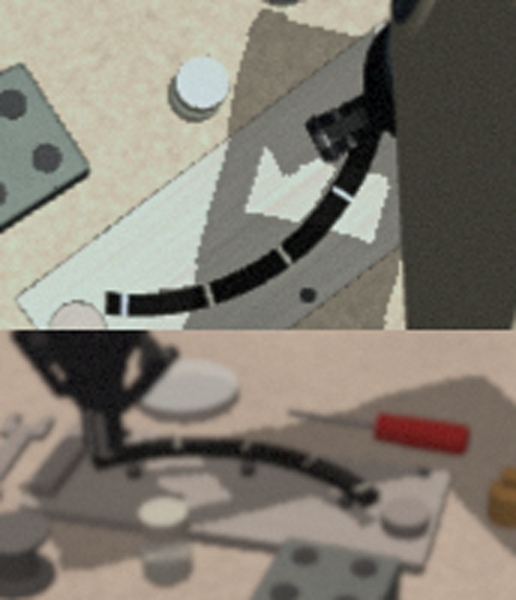

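In the top view, marks 1 to 4 are at (124,304), (211,294), (286,256) and (343,194). At the first crop's scale that is where they began, so the fixture hasn't shifted. In the scene view the tips rest at the bar end of the strip, at (108,455). Measured force is 4 N. I'm handing in.

```bash
python3 -c "
from rig import *
print(sign_off())"
```

```text
the job is handed in; nothing more can be done
None
```

I stroked the strip from the disc end to the bar end over all five marks in one pass and handed the job in with the fingertips resting on mark 5, pressed about 3.5 mm at about 4 N; the fixture had not visibly shifted, and the hand-in call gave no verdict.

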